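Open the square jam pot in its rest

ROBOT

A 6-joint arm with a two-finger parallel gripper is mounted at the origin on the work surface. World frame = base frame: x ahead of the robot, y to its left, z up, the work surface at z = 0. Lengths are in mm, angles in rad, forces in N, time in s.
With the tool pointing down it reaches from about 300 to 775 mm from the base axis. Payload 14.6 kg.
Tool frame: the origin (TCP) lies midway between the tips of the shut fingers; the grasp point (between the pads) lies 19 mm behind it (bot.pinch_z is the distance from the TCP to the grasp point, in mm); z points along the fingers, y is the line along which they close (so a half turn about z gives the same grasp; the last joint's range is limited). The gripper opens to 85 mm and grips with 20 to 120 N. Pads are 22 mm wide; open, the fingers measure 114 mm over their backs; the gripper's body (76 mm by 85 mm) begins 54 mm behind the grasp point. The pads swing forward as they close: fully open they stand 13 mm farther back than shut.
Start: joints at [1.182, 0.3, 1.521, -0, 1.321, -0.067], TCP at [173.948, 521.758, 231.281] pointing down, gripper open.
Joint ranges: [-3.03, 3.03], [-0.79, 2.21], [0.23, 2.52], [-1.04, 4.18], [0, 3.07], [-2.55, 2.55]. Speed limits (rad/s): [2.22, 2.22, 2.57, 3.14, 3.14, 3.14].

INTERFACE

Orientations are given as a unit quaternion [w, x, y, z].
In Python, from plant import bot gives the robot as it stands.
- The arm moves only by the tool carry_out, never from a script. Its argument "motion" is a list of rows, each a list of 7 numbers: the finger opening in mm, from 0 to 85.4, then the shift along the world's x, y, z normalised to -1 to 1, where 1 is 500 mm, then the turn, a rotation vector about the world's x, y, z normalised to -1 to 1, where 1 is 45 degrees. In form: [[grip, x, y, z, ax, ay, az], ...]. A call has 1 to 5 rows; each row is the pose to reach, as a shift and turn from the pose commanded when the call began; what a row does not reach only later rows make up. A row lasts 1/8 s, in which the tool goes at most 62.5 mm and 10.7 degrees, less where a joint would pass 70% of its speed; a pose out of reach is approached as far as the arm can. A call with a number of a shift or a turn outside -1 to 1 is refused whole. A call with a gripper value outside its range is refused whole. The fingers move at their own pace and stop on an object; "squeeze" is the grip in N (left out, the last holds). Time passes only in rows, so rows that repeat a pose let the fingers close. It gives the time, the measured TCP pose, the force, the opening and the grip force at its end, in the units of the state.
- bot.state(): the state, without advancing time (a new reading comes with each control period).
- bot.grab_frame(name): name is "side" or "top"; returns the picture (480x640x3 uint8, red, green, blue); there is no depth.
- bot.camera_info(name): a dict with "mtx" (3x3 intrinsics, pixels), "world_to_cam" (4x4, takes a point from world to camera coordinates). Camera axes: x right, y down, z forward; pixel columns grow to the right and rows downward; lengths in mm; the calibration is good to about 2 mm. A picture is of the moment at which its call begins. camera_info takes no time and is no camera call.
- bot.hand_in(): hands the job in; it is judged then, once.
Trained networks look in the newest picture that a camera, given by its name, has taken for a name from the list of things; names that differ only in an ending like _2 or _b are one class to them, and where a whole thing is asked for, a point or a joint stands for the part that bears it (a point fixed in the world has none). Each returns a list of dicts, best first, with "conf" (0 to 1); they miss things now and then, are a little off and sometimes report something else, mostly with a low value. They report only what shows in the picture. A call takes as long as a camera call. They do not tell look-alikes from the thing itself.
- bot.regions_of(camera, name): "pixels" (480x640 bool, what is visible of it) and "box" ([left, top, right, bottom] in pixels, round what is visible of it).
The state is a dict: "clock": time; "joint_pos": joint angles; "joint_vel": joint speeds; "effort": joint torques, N m; "tcp_pos": TCP position; "orientation": TCP orientation; "contact_force": force on the tool from outside, world axes, zero at the start; "moment": the same for the moment, N m; "gripper_width": finger opening in mm; "grasp_force": force on a finger pad.
Only numpy, scipy, OpenCV 4.12 (cv2) and the standard library are available. Lean on these libraries where they do the work, as an engineer would, in place of code of your own. Each camera call takes 0.05 s, during which the arm holds its last target. There are 200 camera calls.

TASK

Stand the square jam pot all the way down in the wooden rest whose recess matches its square foot, so that the rest keeps it from turning, then unscrew its tight lid (anticlockwise seen from above) just until it comes free. Finish while still holding the lid in the gripper, level and straight above the open pot with its lower edge about 2 cm clear of the rim, the pot still fully home in the rest. Leave the round pot, the pastry cutter, the tart tin and the spoon where they are.

Things in the scene. Friction and masses are not known exactly. Their poses are not given: they have to be found in the camera images.
- jar: White stoneware jam pot, square body 60 x 60 mm, 62 mm tall, with a round steel lid; 95 mm tall and about 0.48 kg with lid. Loose. Origin at the centre of its underside, z up, x and y square to its sides. Above the body a round neck of 44 mm; rim of the mouth 88 mm above the origin. The lid can carry the whole pot. On the bare table the pot just spins along when its lid is turned.
- lid: Round steel lid of the square pot, 59 mm wide, 25 mm tall, 60 g. Origin at the centre of its lower edge, z up; closed: 70 mm above the pot's origin (8 mm above the shoulder), same yaw as the pot. Twist-off, three lugs: 0.5 N m turns it anticlockwise from above; does not rise while turned; free to lift after 45 degrees (0.79 rad) relative to the pot, up to a stop at 95 (1.66 rad).
- jar_rim (a point): Centre of the rim of the square pot's mouth (under the lid while it is closed).
- square_rest: Fixed wooden block 94 x 94 mm, 35 mm tall, with a square recess 63 x 63 mm, 22 mm deep, in the middle of its top (3 mm chamfer around the mouth); the recess sides run along the block's x and y. Origin at the centre of its underside, z up. The pot may stand in it at any of the four quarter turns.
- square_floor (a point): Centre of the floor of the square recess, 13 mm above the table; the pot's origin lies here when it is fully home.
- round_rest: A like wooden block, 94 x 94 x 35 mm, fixed, but with a round recess of 66 mm diameter, 22 mm deep, into which the square pot does not go. Origin at the centre of its underside. Not needed.
- round_pot: Round pot of the same stoneware, 62 mm diameter, with the same steel lid, 95 mm tall. Loose bystander. Origin at the centre of its underside.
- cutter: Plain steel pastry cutter ring, 60 mm diameter, 35 mm tall, loose bystander. Origin at the centre of its underside.
- tart_tin: Small aluminium tart tin, 80 mm diameter, 22 mm tall, loose bystander. Origin at the centre of its underside.
- spoon: Spoon 160 mm long lying flat, loose bystander. Its x axis runs along it.
Things that resemble listed ones, but are neither listed nor needed, are in the scene too. Leave any turquoise look-alike of the square_rest alone.

How it is judged (in metres and radians):
On the way, in this order (a step that is already met when the one before it is completed fails the run):
1. the square pot stands fully home in the square recess with its lid still screwed on (z of jar in the frame of square_floor below 0.004 m and horizontal distance between jar and square_floor below 0.005 m and angle between jar's own z axis and vertical below 0.06 rad and angle between the x axis of lid and the x axis of jar, either way round below 0.3 rad and z of lid in the frame of jar below 0.076 m), for 0.1 s.
2. with the pot home in the rest, the lid is turned on the pot's neck (z of jar in the frame of square_floor below 0.004 m and horizontal distance between jar and square_floor below 0.005 m and angle between jar's own z axis and vertical below 0.06 rad and angle between the x axis of lid and the x axis of jar, either way round above 0.55 rad and z of lid in the frame of jar below 0.08 m), for 0.02 s.
At the end, for the whole second after the job is handed in: The pot is fully home in the square recess (within 4 mm of its floor, 5 mm of its centre, upright within 0.06 rad); the lid is held by the fingers alone, at rest, off the pot, its lower edge 6 to 45 mm above the rim, centred within 20 mm and level within 0.2 rad (z of jar in the frame of square_floor below 0.004 m and horizontal distance between jar and square_floor below 0.005 m and angle between jar's own z axis and vertical below 0.06 rad and z of lid in the frame of jar_rim between 0.006 and 0.045 m and horizontal distance between lid and jar_rim below 0.02 m and angle between lid's own z axis and vertical below 0.2 rad and contact force between lid and the fingers above 1 N and contact force between lid and jar below 0.1 N and contact force between each of the arm, the fingers and jar below 1 N and linear speed of each of lid, jar below 0.03 m/s); the arm keeps its last pose, push and grip.
It fails at once if the round pot is moved more than 3 cm (distance of round_pot from where it was at the start of the episode above 0.03 m).
It fails at once if the pastry cutter is moved more than 3 cm (distance of cutter from where it was at the start of the episode above 0.03 m).
It fails at once if the tart tin is moved more than 3 cm (distance of tart_tin from where it was at the start of the episode above 0.03 m).
It fails at once if the spoon is moved more than 3 cm (distance of spoon from where it was at the start of the episode above 0.03 m).
It fails at once if the square pot is tipped over (angle between jar's own z axis and vertical above 0.6 rad).
It also fails if it takes over 45 s, if anything falls off the work surface, if the arm or the gripper's body presses on something with over 40 N, if the wrist force passes 120 N, or if a joint passes its speed limit or range.

## Working session

There is one attempt and no reset: what is moved stays moved. The work goes in short steps, Python scripts to look and compute and a tool call to move; the robot and the scene stay as the last step left them, time stands still between calls to the robot, and variables do not carry over. Pictures are saved under pics/ and viewed, at most 10 in all, crops included, and the job is handed in when it is done.

Besides the shell and the picture viewer there is one more tool, called as name(argument=value, ...), one argument or row to a line, values as JSON. carry_out: Moves the arm, as the interface text tells. Scaled input: -1 to 1 covers 500 mm each way for a shift and 45 degrees each way for a turn. Its arguments: {"type":"object","properties":{"motion":{"type":"array"},"squeeze":{"type":"number"}},"required":["motion"]}

```bash
mkdir -p pics; python3 - <<'E'
from plant import bot
import cv2,numpy as np
for c in("top","side"):
    f=bot.grab_frame(c); cv2.imwrite(f"pics/{c}0.png",f[:,:,::-1])
    i=bot.camera_info(c); print(c,np.round(i["mtx"],1).tolist(),np.round(i["world_to_cam"],3).tolist())
    for n in("jar","lid","square_rest","round_pot"):
        print(n,[(round(d["conf"],2),list(map(int,d["box"]))) for d in bot.regions_of(c,n)])
E
```

```text
top [[589.7, 0.0, 319.4], [0.0, 589.7, 249.9], [0.0, 0.0, 1.0]] [[0.024, -1.0, -0.004, -11.109], [-0.983, -0.022, -0.184, 530.632], [0.184, 0.008, -0.983, 1163.936], [0.0, 0.0, 0.0, 1.0]]
jar [(0.65, [259, 197, 288, 229])]
lid [(0.56, [254, 192, 285, 221]), (0.56, [335, 231, 387, 287])]
square_rest [(0.97, [332, 305, 388, 361]), (0.61, [336, 233, 385, 291])]
round_pot [(0.97, [146, 260, 187, 294])]
side [[578.3, 0.0, 319.8], [0.0, 578.3, 238.0], [0.0, 0.0, 1.0]] [[0.738, -0.674, -0.016, -388.079], [-0.426, -0.448, -0.786, 290.934], [0.523, 0.587, -0.618, 861.123], [0.0, 0.0, 0.0, 1.0]]
jar [(0.91, [294, 204, 334, 240])]
lid [(0.88, [299, 186, 329, 210])]
square_rest [(0.85, [245, 300, 323, 366]), (0.58, [308, 257, 384, 316])]
round_pot [(0.7, [185, 172, 220, 225]), (0.64, [237, 245, 270, 279])]
```

View pics/top0.png

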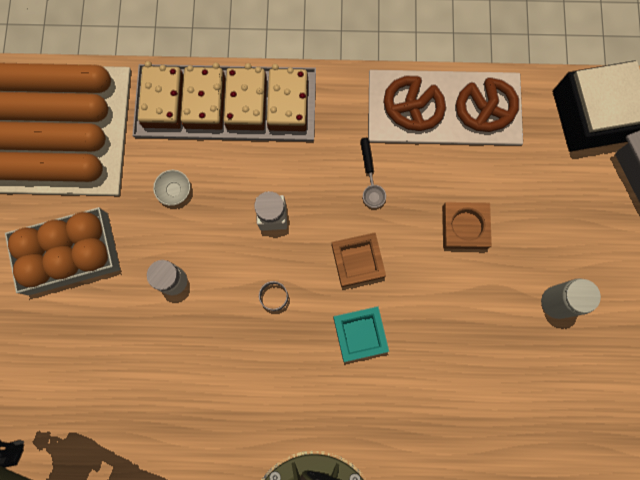

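View pics/side0.png

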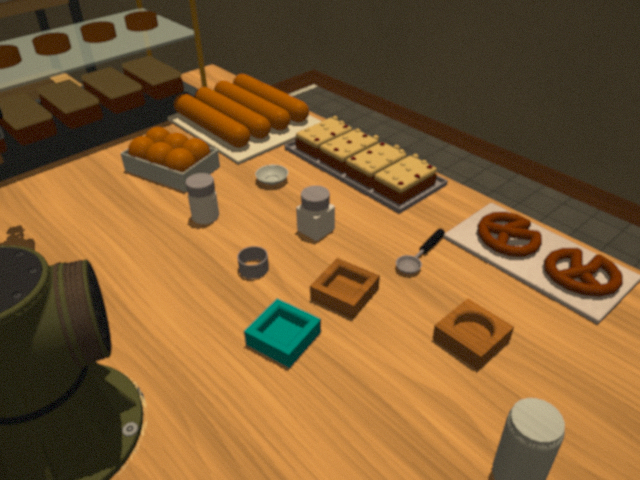

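The square pot is at top px (270,212) and side (315,215), with its steel lid on a square white body. It could be confused with the round pot at (168,280) or the large white jar at (572,300). The wooden square rest is at top (358,260) and side (345,288). Its look-alikes are the turquoise one at (360,335) and the round rest at (467,226). I'll check both choices in one close crop.

```bash
python3 - <<'E'
import cv2,numpy as np
def crop(f,x,y,w=50,h=37.5,s=8):
    im=cv2.imread(f); M=np.float32([[s,0,-s*(x-w/2)],[0,s,-s*(y-h/2)]])
    M[:, 2]+= (s-1)/2
    return cv2.warpAffine(im,M,(400,300),flags=cv2.INTER_CUBIC)
a=np.hstack([crop("pics/top0.png",271,212),crop("pics/side0.png",316,213,400/6,50,6)])
b=np.hstack([crop("pics/top0.png",358,260,400/5,60,5),crop("pics/side0.png",345,287,400/5,60,5)])
cv2.imwrite("pics/crop1.png",np.vstack([a,b]))
E
```

```text
(no output)
```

View pics/crop1.png

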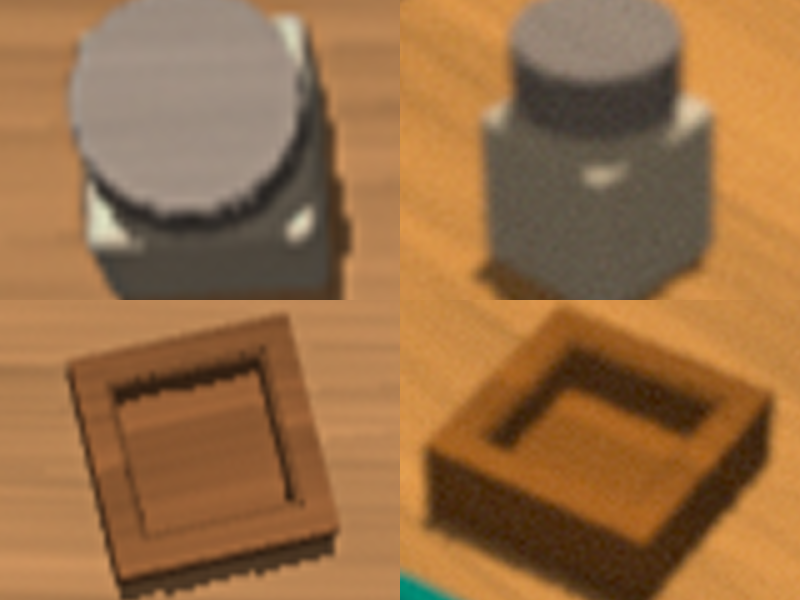

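The crop confirms both choices: white square body with the steel lid, and a brown rest with a square recess. Next I fit x, y and yaw from the corners I read off in both cameras.

```bash
cat > h.py <<'E'
from plant import bot
import numpy as np
from scipy.optimize import least_squares
C={c:bot.camera_info(c) for c in("top","side")}
def proj(c,P):
    T=np.array(C[c]["world_to_cam"]);K=np.array(C[c]["mtx"])
    p=(np.atleast_2d(P)@T[:3,:3].T+T[:3,3])@K.T
    return p[:,:2]/p[:,2:]
def unproj(c,uv,z):
    T=np.array(C[c]["world_to_cam"]);K=np.array(C[c]["mtx"]);R=T[:3,:3]
    o=-R.T@T[:3,3]; d=R.T@np.linalg.solve(K,[*uv,1]); return o+d*(z-o[2])/d[2]
def fit(obs,x0):  # obs: (cam,uv,local xyz)
    def w(p,l): c,s=np.cos(p[2]),np.sin(p[2]); return [p[0]+c*l[0]-s*l[1],p[1]+s*l[0]+c*l[1],l[2]]
    f=lambda p:np.concatenate([proj(c,w(p,l))[0]-uv for c,uv,l in obs])
    r=least_squares(f,x0,x_scale=[10,10,.1],loss="soft_l1"); return r.x,r.fun.reshape(-1,2)
E
python3 - <<'E'
from h import *
def near(cam,pts,h,z):
    return pts
def run(name,tops,sides,h,z,extra=()):
    best=None
    o=np.mean([unproj("top",p,z)[:2] for p in tops],0)
    for yaw in np.arange(-.75,.8,.25):
        cs=[(sx*h,sy*h,z) for sx in(1,-1) for sy in(1,-1)]
        # assign nearest corners
        cc,s=np.cos(yaw),np.sin(yaw)
        W=np.array([[o[0]+cc*a-s*b,o[1]+s*a+cc*b,z] for a,b,_ in cs])
        for it in range(3):
            obs=[(c,np.array(p),cs[np.argmin(np.linalg.norm(proj(c,W)-p,axis=1))]) for c,P in(("top",tops),("side",sides)) for p in P]
            x,r=fit(obs+list(extra),[*o,yaw])
            cc,s=np.cos(x[2]),np.sin(x[2]);W=np.array([[x[0]+cc*a-s*b,x[1]+s*a+cc*b,z] for a,b,_ in cs])
        e=np.abs(r).sum()
        if best is None or e<best[0]: best=(e,x,r,obs)
    print(name,np.round(best[1],3),np.degrees(best[1][2]).round(1),np.round(best[2],1).tolist())
    for c in("top","side"):
        ob=[o for o in best[3] if o[0]==c]+[o for o in extra if o[0]==c]
        print(c,np.round(fit(ob,best[1])[0],3))
t=lambda u,v:(318+(u-2)/5,230+(v-302)/5); s=lambda u,v:(305+(u-402)/5,257+(v-302)/5)
run("rest",[t(68,367),t(288,316),t(338,530),t(120,580)],[s(427,450),s(652,545),s(772,397),s(567,308)],47,35)
t=lambda u,v:(246+(u-3.5)/8,193.25+(v-3.5)/8); s=lambda u,v:(316-33.33+(u-402.5)/6,188+(v-2.5)/6)
run("jar",[t(90,245),t(318,238),t(303,16)],[s(485,118),s(605,182),s(713,108)],30,62,
 [("top",np.array(t(187,101)),(0,0,95)),("side",np.array(s(597,38)),(0,0,95))])
print(unproj("top",t(187,101),95),unproj("side",s(597,38),95))
for n,uv,z in(("round_pot",(162,274),95),("cutter",(274,297),20),("spoon",(373,195),10),("tin",(173,188),10)): print(n,unproj("top",uv,z).round())
print({k:np.round(v,3) for k,v in bot.state().items()})
E
```

```text
rest [ 5.16567e+02 -8.01490e+01  2.49000e-01] 14.3 [[0.0, -0.9], [-0.2, -0.6], [0.7, -0.0], [0.0, 0.1], [-0.3, -0.1], [-0.8, 0.6], [1.1, -0.2], [-1.0, 0.1]]
top [ 5.15894e+02 -7.98990e+01  2.47000e-01]
side [ 5.17334e+02 -8.03140e+01  2.51000e-01]
jar [6.11265e+02 1.04912e+02 8.80000e-02] 5.1 [[-0.7, 0.9], [0.0, -0.1], [0.3, -0.5], [-1.2, 0.2], [0.0, 0.8], [1.6, 0.3], [-0.3, -0.3], [0.2, -0.4]]
top [6.11268e+02 1.04519e+02 8.30000e-02]
side [6.11556e+02 1.05957e+02 1.00000e-01]
[610.64821286 104.21409586  95.        ] [609.82865953 104.03182339  95.        ]
round_pot [467. 309.  95.]
cutter [435.  93.  20.]
spoon [ 661. -112.   10.]
tin [667. 322.  10.]
{'clock': np.float64(0.5), 'joint_pos': array([ 1.182,  0.3  ,  1.521,  0.   ,  1.321, -0.067]), 'joint_vel': array([ 0.001, -0.   ,  0.   , -0.001,  0.   , -0.001]), 'effort': array([ 1.0000e-03, -5.4303e+01, -3.6180e+01, -0.0000e+00,  1.0000e-03,
        0.0000e+00]), 'tcp_pos': array([173.928, 521.759, 231.256]), 'orientation': array([-0.   ,  0.16 ,  0.987, -0.   ]), 'contact_force': array([ 0.085, -0.072,  0.027]), 'moment': array([ 0.03 , -0.019, -0.019]), 'grasp_force': np.float64(0.0), 'gripper_width': np.float64(85.499)}
```

carry_out(
  motion=[
    [85,0.087,-0.083,0,0,0,-0.16],
    [85,0.175,-0.167,0,0,0,-0.32],
    [85,0.262,-0.25,0,0,0,-0.48],
    [85,0.35,-0.334,0,0,0,-0.64],
    [85,0.437,-0.417,0,0,0,-0.8],
  ],
  squeeze=80,
)

```text
clock: 1.12
tcp_pos: [393.6, 311.7, 231.5]
orientation: [0.0, 0.459, 0.888, 0.0]
contact_force: [0.2, 0.3, -0.2]
gripper_width: 85.0
grasp_force: 0.0
```

carry_out(
  motion=[
    [85,0.087,-0.083,0,0,0,-0.16],
    [85,0.175,-0.167,0,0,0,-0.32],
    [85,0.262,-0.25,0,0,0,-0.48],
    [85,0.35,-0.334,0,0,0,-0.64],
    [85,0.437,-0.417,0,0,0,-0.8],
  ],
)

```text
clock: 1.75
tcp_pos: [612.2, 103.1, 231.4]
orientation: [0.0, 0.711, 0.703, 0.0]
contact_force: [0.6, 0.4, 0.4]
gripper_width: 85.0
grasp_force: 0.0
```

carry_out(
  motion=[
    [85,0,0,-0.1,0,0,0],
    [85,0,0,-0.2,0,0,0],
    [85,0,0,-0.22,0,0,0],
    [85,0,0,-0.22,0,0,0],
  ],
)

```text
clock: 2.25
tcp_pos: [611.4, 104.9, 122.4]
orientation: [0.0, 0.71, 0.704, 0.0]
contact_force: [-0.0, 0.2, 0.8]
gripper_width: 85.1
grasp_force: 0.0
```

```bash
python3 - <<'E'
from plant import bot
import cv2,numpy as np
print(bot.state()["tcp_pos"],bot.pinch_z)
o=[]
for c,x,y in(("top",271,205),("side",316,200)):
    f=bot.grab_frame(c)[:,:,::-1].copy(); o.append(cv2.resize(f[y-60:y+60,x-50:x+50],(400,480),interpolation=cv2.INTER_CUBIC))
cv2.imwrite("pics/app.png",np.hstack(o))
E
```

```text
[611.35149434 104.9315047  122.36034962] 18.700000000000003
```

View pics/app.png

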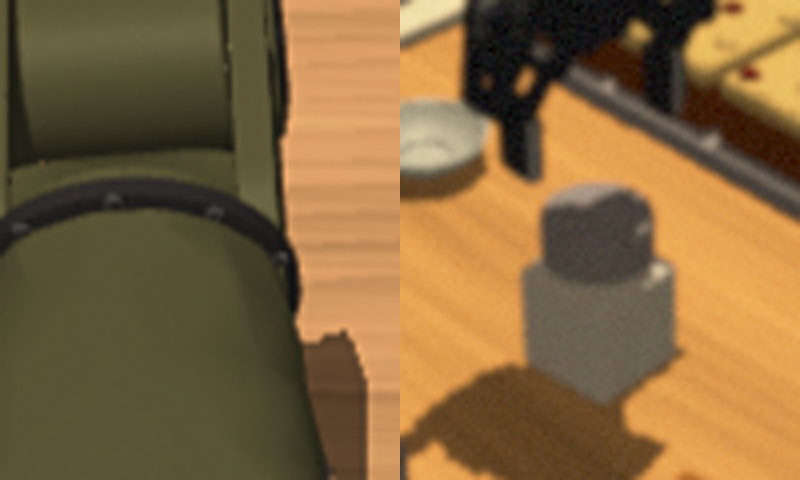

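The side view shows the two fingers at crop px (520,160) and (665,90), straddling the lid at (597,200), so they are aligned. I'll descend and grip the lid.

carry_out(
  motion=[
    [85,0,0,-0.06,0,0,0],
    [85,0,0,-0.116,0,0,0],
    [85,0,0,-0.116,0,0,0],
    [62,0,0,-0.116,0,0,0],
    [50,0,0,-0.116,0,0,0],
  ],
)

```text
clock: 2.98
tcp_pos: [612.1, 104.9, 66.1]
orientation: [0.001, 0.71, 0.704, 0.002]
contact_force: [-4.3, -0.3, 7.6]
gripper_width: 57.1
grasp_force: 83.6
```

carry_out(
  motion=[
    [50,0,0,0,0,0,0],
    [50,0,0,0,0,0,0],
    [50,0,0,0,0,0,0],
  ],
)

```text
clock: 3.35
tcp_pos: [612.0, 104.9, 66.0]
orientation: [0.001, 0.71, 0.704, 0.001]
contact_force: [-3.0, -0.6, 10.7]
gripper_width: 57.5
grasp_force: 83.9
```

carry_out(
  motion=[
    [50,0,0,0.02,0,0,0],
    [50,0,0,0.06,0,0,0],
    [50,0,0,0.12,0,0,0],
    [50,0,0,0.16,0,0,0],
    [50,0,0,0.16,0,0,0],
  ],
)

```text
clock: 3.98
tcp_pos: [611.7, 104.9, 145.9]
orientation: [0.001, 0.71, 0.704, 0.002]
contact_force: [-0.1, -0.2, -5.6]
gripper_width: 57.2
grasp_force: 86.7
```

carry_out(
  motion=[
    [50,-0.03,-0.06,0,0,0,0.04],
    [50,-0.08,-0.155,0,0,0,0.09],
    [50,-0.13,-0.255,0,0,0,0.15],
    [50,-0.17,-0.335,0,0,0,0.2],
    [50,-0.19,-0.37,0,0,0,0.209],
  ],
)

```text
clock: 4.6
tcp_pos: [514.6, -82.0, 142.8]
orientation: [-0.0, 0.65, 0.76, -0.0]
contact_force: [-0.7, 0.9, -3.6]
gripper_width: 57.6
grasp_force: 87.1
```

carry_out(
  motion=[
    [50,0,0,0,0,0,0],
    [50,0,0,0,0,0,0],
    [50,0,0,0,0,0,0],
  ],
)

```text
clock: 4.97
tcp_pos: [516.1, -79.6, 143.1]
orientation: [-0.0, 0.649, 0.761, -0.0]
contact_force: [0.2, -0.6, -5.0]
gripper_width: 57.5
grasp_force: 87.1
```

```bash
python3 - <<'E'
from h import *
import cv2
s=bot.state();print(s["tcp_pos"],s["orientation"],s["contact_force"],s["moment"])
f=bot.grab_frame("side")[:,:,::-1].copy()
z=s["tcp_pos"][2]-66
u,v=proj("side",[516.5,-80,z+40])[0].astype(int);print(u,v,z)
cv2.imwrite("pics/full_side1.png",f)
x0,y0=u-50,v-50;print(x0,y0)
o=cv2.warpAffine(f,np.float32([[6,0,-6*x0+2.5],[0,6,-6*y0+2.5]]),(600,600),flags=cv2.INTER_CUBIC)
a=.249
for zz,hh,col in((z+62,30,(0,0,255)),(z,30,(0,0,255)),(35,47,(0,255,0)),(35,31.5,(0,255,0))):
    R=np.array([[np.cos(a),-np.sin(a)],[np.sin(a),np.cos(a)]])
    q=np.array([[1,1],[1,-1],[-1,-1],[-1,1]])*hh@R.T+[516.5,-80]
    p=proj("side",np.c_[q,np.full(4,zz)]); p=((p-[x0,y0])*6+2.5).astype(int)
    cv2.polylines(o,[p],True,col,1)
cv2.imwrite("pics/held.png",o)
E
```

```text
[516.12070043 -79.55742385 143.05713056] [-1.81534775e-04  6.49326171e-01  7.60510018e-01 -6.45163573e-05] [ 0.15696978 -0.57115065 -4.98525365] [-0.00609687  0.06156372  0.01578471]
345 246 77.0571305592807
295 196
```

View pics/held.png

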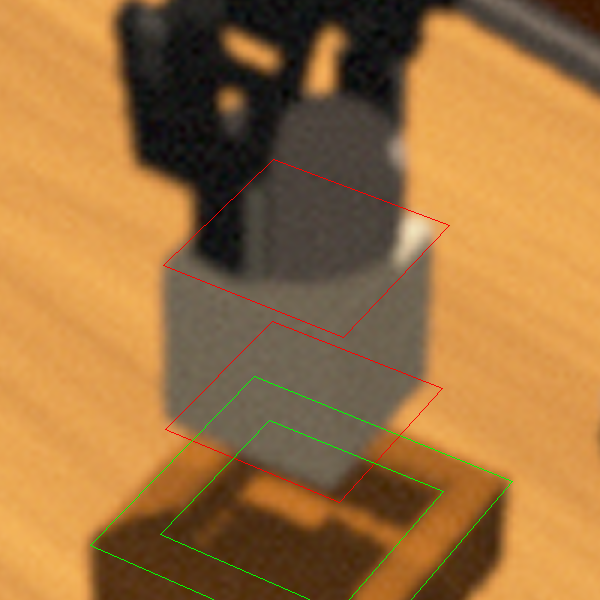

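```bash
python3 - <<'E'
from h import *
pts=[((163,264),(-30,30,62)),((167,420),(-30,30,0)),((337,492),(-30,-30,0)),((427,384),(30,-30,0)),((432,230),(30,-30,62))]
# silhouettes in side view
def f(p,free):
    x,y,a,z=p; c,s=np.cos(a),np.sin(a)
    if not free: z=77
    r=[]
    for uv,l in pts:
        e=proj("side",[x+c*l[0]-s*l[1],y+s*l[0]+c*l[1],z+l[2]])[0]-[295+(uv[0]-2.5)/6,196+(uv[1]-2.5)/6]; r+=list(e)
    return r
for fr in(0,1):
    r=least_squares(f,[516,-80,.249,77],args=(fr,),x_scale=[10,10,.1,10]);print(r.x.round(3),np.round(r.fun,1))
E
```

```text
[ 5.16515e+02 -7.69190e+01  2.68000e-01  7.70000e+01] [-1.1 -0.2 -1.2  1.1 -0.4  0.8  1.2 -0.3  1.6 -1.8]
[ 5.47122e+02 -4.63950e+01  2.56000e-01  4.07420e+01] [ 0.2  0.5 -0.   0.4 -0.9 -0.3  0.2 -0.3  0.5 -0.3]
```

The corner fit puts the held pot about 1–2 mm off in y. I'll correct that and lower it gently while watching the forces.

carry_out(
  motion=[
    [50,0,-0.004,-0.03,0,0,0],
    [50,0,-0.004,-0.06,0,0,0],
    [50,0,-0.004,-0.078,0,0,0],
    [50,0,-0.004,-0.086,0,0,0],
    [50,0,-0.004,-0.086,0,0,0],
  ],
)

```text
clock: 5.65
tcp_pos: [516.3, -82.2, 100.7]
orientation: [0.0, 0.65, 0.76, 0.0]
contact_force: [0.1, 0.6, 1.3]
gripper_width: 57.5
grasp_force: 87.7
```

carry_out(
  motion=[
    [50,0,0,-0.006,0,0,0],
    [50,0,0,-0.01,0,0,0],
    [50,0,0,-0.01,0,0,0],
  ],
)

```text
clock: 6.02
tcp_pos: [518.6, -82.5, 99.1]
orientation: [0.003, 0.65, 0.76, 0.002]
contact_force: [0.1, 4.9, 31.3]
gripper_width: 57.2
grasp_force: 90.9
```

carry_out(
  motion=[
    [50,0,0,0.014,0,0,0],
    [50,0,0,0.02,0,0,0],
    [50,0,0,0.02,0,0,0],
  ],
)

```text
clock: 6.4
tcp_pos: [515.8, -82.3, 105.0]
orientation: [-0.0, 0.65, 0.76, -0.0]
contact_force: [-0.3, -0.6, -3.7]
gripper_width: 57.4
grasp_force: 87.3
```

```bash
python3 - <<'E'
from h import *
import cv2
s=bot.state();print(s["tcp_pos"],s["orientation"],s["contact_force"],s["moment"])
outs=[]
z=s["tcp_pos"][2]-66
a=.249;R=np.array([[np.cos(a),-np.sin(a)],[np.sin(a),np.cos(a)]])
for c in("top","side"):
    f=bot.grab_frame(c)[:,:,::-1].copy(); cv2.imwrite(f"pics/f2_{c}.png",f)
    u,v=proj(c,[516.5,-80,45])[0].astype(int); x0,y0=u-40,v-60; print(c,x0,y0,z)
    o=cv2.warpAffine(f,np.float32([[5,0,-5*x0+2],[0,5,-5*y0+2]]),(400,600),flags=cv2.INTER_CUBIC)
    for zz,hh,col in((z+62,30,(0,0,255)),(z,30,(0,0,255)),(35,47,(0,255,0))):
        q=np.array([[1,1],[1,-1],[-1,-1],[-1,1]])*hh@R.T+[516.5,-80]
        p=proj(c,np.c_[q,np.full(4,zz)]); p=((p-[x0,y0])*5+2).astype(int)
        cv2.polylines(o,[p],True,col,1)
    outs.append(o)
cv2.imwrite("pics/held2.png",np.hstack(outs))
E
```

```text
[515.77644214 -82.26116454 105.00263893] [-1.97869508e-04  6.49707939e-01  7.60183887e-01 -1.12321119e-04] [-0.33091336 -0.61618597 -3.69518342] [-0.04755928 -0.02388541  0.03135706]
top 318 197 39.00263893325574
side 305 217 39.00263893325574
```

View pics/held2.png

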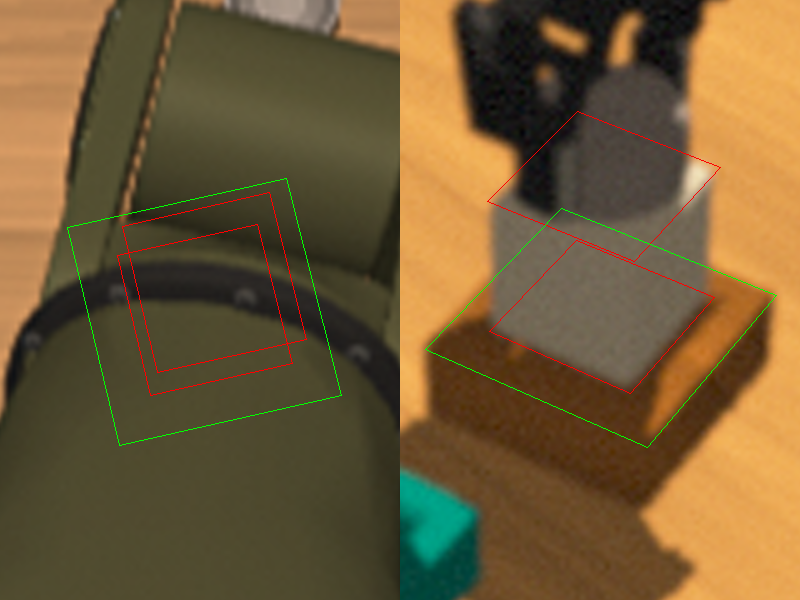

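```bash
cat > ef.py <<'E'
from h import *
import cv2
from scipy.ndimage import map_coordinates
def edgefit(obs,p0,zs,free=(0,1,2),rng=4,it=4,verbose=1):
    # obs: list (cam,img,[(A,B)...]) local edges; pose x,y,yaw,(z base)
    imgs={c:cv2.GaussianBlur(im,(0,0),.7).astype(float) for c,im,_ in obs}
    p=np.array([*p0,zs],float)
    def W(p,l): c,s=np.cos(p[2]),np.sin(p[2]); return np.array([p[0]+c*l[0]-s*l[1],p[1]+s*l[0]+c*l[1],p[3]+l[2]])
    for k in range(it):
        R=rng if k<2 else 2; m=[]
        for c,_,E in obs:
            for A,B,lo,hi in E:
                a,b=proj(c,[W(p,A),W(p,B)]); d=(b-a)/np.linalg.norm(b-a); n=np.array([-d[1],d[0]])
                ss=np.linspace(lo,hi,15); t=np.arange(-R-1,R+1.01,.2); offs=[]
                for s_ in ss:
                    q=a+(b-a)*s_+t[:,None]*n
                    pr=np.array([map_coordinates(imgs[c][:,:,ch],[q[:,1],q[:,0]],order=1) for ch in range(3)])
                    g=np.linalg.norm(np.gradient(pr,axis=1),axis=0); g=np.convolve(g,np.ones(3)/3,'same'); g[:4]=0;g[-4:]=0
                    i=g.argmax(); offs.append(t[i]); m.append((c,(np.array(A)*(1-s_)+np.array(B)*s_),q[i],n))
                if verbose and k==it-1: print(c,A,B,"off med %.2f std %.2f"%(np.median(offs),np.std(offs)))
        def f(v):
            pp=p.copy(); pp[list(free)]=v
            return [n@(proj(c,W(pp,l))[0]-q) for c,l,q,n in m]
        r=least_squares(f,p[list(free)],x_scale=[10,10,.1,10][:len(free)],loss="soft_l1",f_scale=.3); p[list(free)]=r.x
    return p
E
python3 - <<'E'
from ef import *
im={k:cv2.imread(f"pics/{k}.png") for k in("top0","side0","f2_side","full_side1")}
h=30;S=47
rest=[((-S,S,35),(S,S,35),.1,.9),((S,S,35),(S,-S,35),.1,.9),((S,-S,35),(-S,-S,35),.1,.9),((-S,-S,35),(-S,S,35),.1,.9)]
for n,o in(("both",[("top",im["top0"],rest),("side",im["side0"],rest)]),("top",[("top",im["top0"],rest)]),("side",[("side",im["side0"],rest)])):
    print("rest",n,edgefit(o,(516.5,-80,.249),0,rng=3,verbose=n=="both").round(3))
bot_s=[((-h,h,0),(-h,-h,0),.2,.8),((-h,-h,0),(h,-h,0),.2,.8),((-h,h,0),(-h,h,62),.2,.8),((h,-h,0),(h,-h,62),.2,.8)]
top_e=[((-h,h,62),(-h,-h,62),.3,.8),((-h,h,0),(-h,-h,0),.2,.8),((h,-h,62),(-h,-h,62),.3,.85)]
print("jar0 both",edgefit([("side",im["side0"],bot_s),("top",im["top0"],top_e)],(611,105,.085),0).round(3))
print("jar0 side",edgefit([("side",im["side0"],bot_s)],(611,105,.085),0).round(3))
print("jar0 top",edgefit([("top",im["top0"],top_e)],(611,105,.085),0).round(3))
print("held1",edgefit([("side",im["full_side1"],bot_s)],(516.5,-78,.26),77).round(3))
print("held2",edgefit([("side",im["f2_side"],bot_s)],(516,-80,.26),39).round(3))
E
```

```text
top (-47, 47, 35) (47, 47, 35) off med -0.40 std 0.22
top (47, 47, 35) (47, -47, 35) off med 0.20 std 0.23
top (47, -47, 35) (-47, -47, 35) off med -0.80 std 0.21
top (-47, -47, 35) (-47, 47, 35) off med -0.20 std 0.24
side (-47, 47, 35) (47, 47, 35) off med -0.20 std 0.20
side (47, 47, 35) (47, -47, 35) off med -0.20 std 0.10
side (47, -47, 35) (-47, -47, 35) off med -0.20 std 0.56
side (-47, -47, 35) (-47, 47, 35) off med 0.00 std 0.22
rest both [ 5.17103e+02 -7.81660e+01  2.41000e-01  0.00000e+00]
rest top [ 5.17057e+02 -7.86890e+01  2.44000e-01  0.00000e+00]
rest side [ 5.17308e+02 -7.79820e+01  2.41000e-01  0.00000e+00]
side (-30, 30, 0) (-30, -30, 0) off med 2.20 std 0.25
side (-30, -30, 0) (30, -30, 0) off med -0.80 std 0.90
side (-30, 30, 0) (-30, 30, 62) off med 0.20 std 0.23
side (30, -30, 0) (30, -30, 62) off med -0.40 std 0.00
top (-30, 30, 62) (-30, -30, 62) off med -2.20 std 1.22
top (-30, 30, 0) (-30, -30, 0) off med -0.60 std 1.18
top (30, -30, 62) (-30, -30, 62) off med -1.40 std 0.65
jar0 both [6.09595e+02 1.03309e+02 3.49000e-01 0.00000e+00]
side (-30, 30, 0) (-30,
[... 333 characters left out ...]
-30, 0) off med -0.20 std 1.61
top (30, -30, 62) (-30, -30, 62) off med 0.00 std 0.43
jar0 top [6.21791e+02 1.04933e+02 4.46000e-01 0.00000e+00]
side (-30, 30, 0) (-30, -30, 0) off med 0.40 std 1.18
side (-30, -30, 0) (30, -30, 0) off med -0.40 std 0.41
side (-30, 30, 0) (-30, 30, 62) off med 0.20 std 0.13
side (30, -30, 0) (30, -30, 62) off med 0.00 std 0.79
held1 [ 5.18151e+02 -7.43770e+01  3.64000e-01  7.70000e+01]
side (-30, 30, 0) (-30, -30, 0) off med -0.60 std 0.72
side (-30, -30, 0) (30, -30, 0) off med 2.20 std 0.40
side (-30, 30, 0) (-30, 30, 62) off med -0.20 std 0.28
side (30, -30, 0) (30, -30, 62) off med -0.20 std 0.63
held2 [ 5.15904e+02 -7.96270e+01  3.76000e-01  3.90000e+01]
```

The rest now fits at (517,-78.5), and I had moved the wrong way in y. Shadows spoil the pot's edges, so I'll fit its silhouette on colour saturation with rounded corners.

```bash
cat > sil.py <<'E'
from h import *
import cv2
from scipy.optimize import minimize
def sat(im,c0,s0):
    f=im.astype(float); r=(f[:,:,2]-f[:,:,0])/(f.max(2)+1)
    return np.clip((r-c0)/(s0-c0),0,1)  # 0 grey .. 1 wood
def render(c,p,z,r,lid,x0,y0,w,h,S=6):
    a=p[2];R=np.array([[np.cos(a),-np.sin(a)],[np.sin(a),np.cos(a)]])
    t=np.linspace(0,np.pi/2,6);arc=np.c_[np.cos(t),np.sin(t)]*r+30-r
    q=np.vstack([arc@np.array([[np.cos(k),np.sin(k)],[-np.sin(k),np.cos(k)]]) for k in np.arange(4)*np.pi/2])@R.T+p[:2]
    im=np.zeros((h*S,w*S),np.uint8)
    def fill(P):
        u=(proj(c,P)-[x0,y0]+.5)*S
        cv2.fillConvexPoly(im,cv2.convexHull(np.round(u*16).astype(np.int32)),255,shift=4)
    fill(np.vstack([np.c_[q,np.full(len(q),z)],np.c_[q,np.full(len(q),z+62)]]))
    if lid:
        t=np.linspace(0,2*np.pi,40);l=np.c_[np.cos(t),np.sin(t)]*29.5+p[:2]
        fill(np.vstack([np.c_[l,np.full(40,z+70)],np.c_[l,np.full(40,z+95)]]))
    return cv2.GaussianBlur(cv2.resize(im,(w,h),interpolation=cv2.INTER_AREA).astype(float)/255,(0,0),.6)
def silfit(views,p0,r):
    def cost(p):
        e=0
        for c,G,M,z,lid,x0,y0 in views:
            d=(render(c,p,z,r,lid,x0,y0,G.shape[1],G.shape[0])-G)*M; e+=(d**2).sum()
        return e
    best=None
    for dy in(-.1,.05,.2):
        s=np.array(p0)+[0,0,dy]
        o=minimize(cost,s,method="Nelder-Mead",options=dict(initial_simplex=[s,s+[4,0,0],s+[0,4,0],s+[0,0,.1]],xatol=.02,fatol=.01,maxiter=150))
        if best is None or o.fun<best.fun: best=o
    return best.x.round(3),round(best.fun,1)
E
python3 - <<'E'
from sil import *
def view(fn,c,P,z,lid,half=45,cut=None):
    im=cv2.imread(f"pics/{fn}.png");u,v=proj(c,P)[0].astype(int);x0,y0=u-half,v-half
    f=im[y0:v+half,x0:u+half].astype(float); r=(f[:,:,2]-f[:,:,0])/(f.max(2)+1)
    jar=r[half-4:half+5,half-4:half+5]; g=np.median(jar); w=np.percentile(r,75); 
    G=1-np.clip((r-g-.05)/(w-g-.1),0,1); M=np.ones_like(G)
    if cut is not None: M[:cut-y0]=0
    # keep the central component's neighbourhood only
    b=(G>.5).astype(np.uint8); b*= (M>0).astype(np.uint8)
    n,L=cv2.connectedComponents(b); k=L[half,half]; 
    M*= (cv2.dilate((L==k).astype(np.uint8),np.ones((9,9)))>0)
    G[(L!=k)&(L>0)]=0
    print(fn,"grey",g.round(2),"wood",w.round(2),"area",(L==k).sum())
    return (c,G,M,z,lid,x0,y0),G
vs=[]
A,g1=view("side0","side",[611,105,45],0,1); B,g2=view("top0","top",[611,105,45],0,1)
Pv=[516,-79,77+35]; c1=int(proj("side",[516,-79,77+42])[0][1]); Cv,g3=view("full_side1","side",Pv,77,0,cut=c1)
c2=int(proj("side",[516,-81,39+42])[0][1]); D,g4=view("f2_side","side",[516,-81,39+35],39,0,cut=c2)
for r in(1,5,9):
    print("r",r,"j0 both",silfit([A,B],[611,105,.1],r),"side",silfit([A],[611,105,.1],r),"top",silfit([B],[611,105,.1],r))
    print("   held1",silfit([Cv],[516,-79,.26],r),"held2",silfit([D],[516,-81,.26],r))
cv2.imwrite("pics/sil.png",np.hstack([cv2.resize((g*255).astype(np.uint8),(200,200)) for g in(g1,g2,g3,g4)]))
E
```

```text
side0 grey 0.26 wood 0.66 area 1634
top0 grey 0.18 wood 0.54 area 1072
full_side1 grey 0.26 wood 0.65 area 1099
f2_side grey 0.25 wood 0.65 area 1096
r 1 j0 both (array([6.11821e+02, 1.06003e+02, 1.08000e-01]), np.float64(92.1)) side (array([6.13093e+02, 1.09032e+02, 1.59000e-01]), np.float64(45.2)) top (array([6.11853e+02, 1.05084e+02, 1.10000e-01]), np.float64(17.8))
   held1 (array([ 5.19291e+02, -7.29190e+01,  3.16000e-01]), np.float64(24.3)) held2 (array([ 5.17891e+02, -7.71130e+01,  3.24000e-01]), np.float64(16.8))
r 5 j0 both (array([6.11634e+02, 1.05991e+02, 9.70000e-02]), np.float64(62.0)) side (array([6.12733e+02, 1.08687e+02, 9.60000e-02]), np.float64(21.2)) top (array([6.11846e+02, 1.05147e+02, 9.80000e-02]), np.float64(12.1))
   held1 (array([ 5.18941e+02, -7.32910e+01,  2.84000e-01]), np.float64(10.6)) held2 (array([ 5.17518e+02, -7.72270e+01,  2.81000e-01]), np.float64(4.3))
r 9 j0 both (array([6.11537e+02, 1.05917e+02, 9.10000e-02]), np.float64(54.9)) side (array([6.12776e+02, 1.08768e+02, 7.90000e-02]), np.float64(16.6)) top (array([6.11936e+02, 1.05184e+02, 9.00000e-02]), np.float64(10.7))
   held1 (array([ 5.18561e+02, -7.33410e+01,  2.34000e-01]), np.float64(9.6)) held2 (array([ 5.17128e+02, -7.72920e+01,  2.30000e-01]), np.float64(4.9))
```

View pics/sil.png

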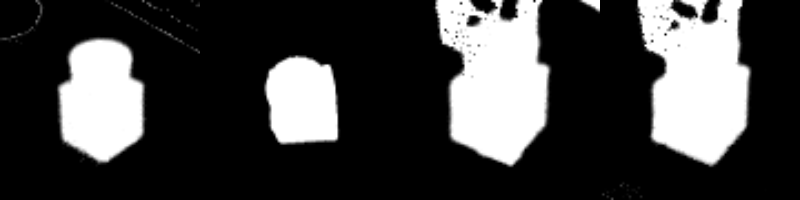

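The silhouettes are clean: the pot needs to turn about −1.4°, and the top camera together with the +y reaction force puts the TCP target at about (517,-79.2). I'll correct and try again.

carry_out(
  motion=[
    [50,0.0024,0.006,0,0,0,-0.031],
    [50,0.0024,0.006,-0.006,0,0,-0.031],
    [50,0.0024,0.006,-0.01,0,0,-0.031],
    [50,0.0024,0.006,-0.013,0,0,-0.031],
    [50,0.0024,0.006,-0.013,0,0,-0.031],
  ],
)

```text
clock: 7.12
tcp_pos: [518.0, -79.8, 100.1]
orientation: [0.001, 0.659, 0.752, 0.0]
contact_force: [-0.8, -3.1, 8.1]
gripper_width: 57.2
grasp_force: 88.9
```

carry_out(
  motion=[
    [50,-0.001,-0.002,0,0,0,0],
    [50,-0.001,-0.002,-0.003,0,0,0],
  ],
)

```text
clock: 7.38
tcp_pos: [518.2, -81.0, 99.3]
orientation: [0.002, 0.659, 0.752, 0.001]
contact_force: [-0.6, -4.8, 19.4]
gripper_width: 57.4
grasp_force: 90.0
```

```bash
python3 - <<'E'
from plant import bot
s=bot.state()
for k in("tcp_pos","orientation","contact_force","moment"):print(k,s[k].round(4))
E
```

```text
tcp_pos [518.1552 -80.9822  99.2513]
orientation [0.0022 0.6589 0.7522 0.001 ]
contact_force [-0.6017 -4.7627 19.4262]
moment [-0.5318  0.2894  0.1246]
```

carry_out(
  motion=[
    [50,0,0,0.003,0,0,0],
    [50,0.002,0.002,0.002,0,0,0],
    [50,0.004,0.004,0.002,0,0,0],
    [50,0.004,0.004,0.002,0,0,0],
  ],
)

```text
clock: 7.88
tcp_pos: [518.4, -78.1, 97.8]
orientation: [-0.0, 0.659, 0.752, -0.0]
contact_force: [-1.2, -0.4, -4.1]
gripper_width: 57.5
grasp_force: 87.4
```

```bash
python3 - <<'E'
from plant import bot
s=bot.state()
for k in("tcp_pos","orientation","contact_force","moment"):print(k,s[k].round(4))
E
```

```text
tcp_pos [518.3708 -78.1049  97.8097]
orientation [-4.000e-04  6.588e-01  7.523e-01 -2.000e-04]
contact_force [-1.2333 -0.3834 -4.091 ]
moment [-0.1641  0.1099 -0.0182]
```

It dropped into the mouth: z is 97.8 with no load. Lowering the rest of the way.

carry_out(
  motion=[
    [50,0,0,-0.01,0,0,0],
    [50,0,0,-0.02,0,0,0],
    [50,0,0,-0.03,0,0,0],
    [50,0,0,-0.036,0,0,0],
    [50,0,0,-0.036,0,0,0],
  ],
)

```text
clock: 8.5
tcp_pos: [518.5, -78.2, 80.0]
orientation: [-0.0, 0.659, 0.752, -0.0]
contact_force: [-2.4, -0.3, -5.9]
gripper_width: 57.7
grasp_force: 87.4
```

carry_out(
  motion=[
    [50,0,0,-0.003,0,0,0],
    [50,0,0,-0.004,0,0,0],
    [50,0,0,-0.004,0,0,0],
    [50,0,0,-0.004,0,0,0],
  ],
)

```text
clock: 9.0
tcp_pos: [519.0, -78.3, 79.1]
orientation: [0.001, 0.659, 0.752, 0.0]
contact_force: [-3.7, 0.5, 5.0]
gripper_width: 57.8
grasp_force: 88.5
```

The pot is home: TCP 79.1 puts its foot at 13.1. Now I turn the lid anticlockwise.

carry_out(
  motion=[
    [50,0,0,0,0,0,0.1],
    [50,0,0,0,0,0,0.25],
    [50,0,0,0,0,0,0.4],
    [50,0,0,0,0,0,0.55],
    [50,0,0,0,0,0,0.7],
  ],
)

```text
clock: 9.62
tcp_pos: [518.9, -78.7, 79.2]
orientation: [0.001, 0.429, 0.904, -0.0]
contact_force: [-6.8, -3.1, 7.7]
gripper_width: 57.5
grasp_force: 88.5
```

```bash
python3 - <<'E'
from plant import bot
s=bot.state()
for k in("tcp_pos","orientation","contact_force","moment","joint_pos"):print(k,s[k].round(3))
E
```

```text
tcp_pos [518.869 -78.703  79.164]
orientation [ 0.001  0.429  0.904 -0.   ]
contact_force [-6.835 -3.056  7.714]
moment [-0.494  1.026 -0.535]
joint_pos [-0.22   0.425  1.738 -0.     0.977 -0.905]
```

carry_out(
  motion=[
    [50,0,0,0,0,0,0.15],
    [50,0,0,0,0,0,0.3],
    [50,0,0,0,0,0,0.45],
    [50,0,0,0,0,0,0.6],
    [50,0,0,0,0,0,0.6],
  ],
)

```text
clock: 10.25
tcp_pos: [518.9, -78.7, 79.2]
orientation: [0.001, 0.207, 0.978, -0.0]
contact_force: [-6.7, -2.8, 8.4]
gripper_width: 57.3
grasp_force: 88.6
```

```bash
python3 - <<'E'
from plant import bot
s=bot.state()
for k in("tcp_pos","orientation","contact_force","moment"):print(k,s[k].round(3))
E
```

```text
tcp_pos [518.878 -78.695  79.183]
orientation [ 0.001  0.207  0.978 -0.   ]
contact_force [-6.695 -2.827  8.389]
moment [-0.411  0.967 -0.175]
```

carry_out(
  motion=[
    [50,-0.002,-0.001,0.003,0,0,0],
    [50,-0.002,-0.001,0.008,0,0,0],
    [50,-0.002,-0.001,0.014,0,0,0],
    [50,-0.002,-0.001,0.014,0,0,0],
  ],
)

```text
clock: 10.75
tcp_pos: [517.9, -78.7, 85.6]
orientation: [0.0, 0.207, 0.978, 0.0]
contact_force: [0.6, 0.0, -0.2]
gripper_width: 57.3
grasp_force: 87.7
```

carry_out(
  motion=[
    [50,0,0,0.015,0,0,0],
    [50,0,0,0.035,0,0,0],
    [50,0,0,0.055,0,0,0],
    [50,0,0,0.063,0,0,0],
    [50,0,0,0.063,0,0,0],
  ],
)

```text
clock: 11.38
tcp_pos: [517.7, -78.8, 117.1]
orientation: [0.0, 0.207, 0.978, -0.0]
contact_force: [-0.6, 1.1, -0.7]
gripper_width: 57.4
grasp_force: 87.8
```

carry_out(
  motion=[
    [50,0,0,0,0,0,0],
    [50,0,0,0,0,0,0],
    [50,0,0,0,0,0,0],
  ],
)

```text
clock: 11.75
tcp_pos: [517.6, -78.7, 116.6]
orientation: [-0.0, 0.207, 0.978, 0.0]
contact_force: [-0.3, 1.0, -1.2]
gripper_width: 57.2
grasp_force: 87.8
```

```bash
python3 - <<'E'
from h import *
import cv2
print(bot.state()["tcp_pos"])
f=bot.grab_frame("side")[:,:,::-1].copy()
u,v=proj("side",[517,-78.5,80])[0].astype(int); x0,y0=u-50,v-50
cv2.imwrite("pics/end.png",cv2.resize(f[y0:y0+100,x0:x0+100],(600,600),interpolation=cv2.INTER_CUBIC))
E
```

```text
[517.57364346 -78.6812593  116.58044547]
```

View pics/end.png

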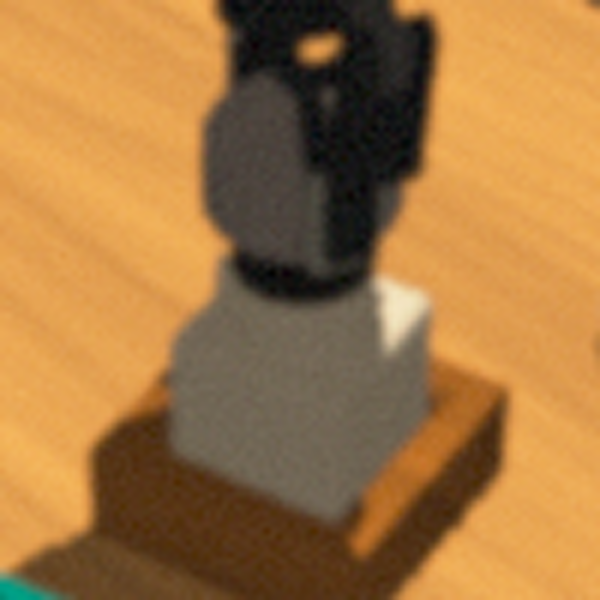

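The pot sits deep in the rest and its dark open mouth shows at (300,280), with the lid held clear and level above it at (300,180). Handing in.

```bash
python3 -c "
from plant import bot
print(bot.hand_in())"
```

```text
the job is handed in; nothing more can be done
None
```

The job is handed in: the square pot was fully home in the wooden square rest, and the unscrewed lid was held level about 2 cm above its open mouth; the hand-in call gave no verdict.

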